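# Fetch the bearing block from the shuttered dust hood

### The job

Push the dust hood's shutter up from under the lip on its front until its pointer stands between the two bars of the index clamp, and let go so that it stays up by itself there. Then reach in under it, take out the bearing block and set it down upright on its foot in the flat steel tray. Leave the shutter at the mark and the steel cup near the tray, the standing bolt and the scraper where they are.

Things in the scene. Friction and masses are not known exactly. Their poses are not given: they have to be found in the camera images.
- hood: Grey sheet-metal dust hood fixed to the bench, open only at the front, no floor; 324 mm wide, 260 mm deep, roof 245 mm high, two front guide posts and crossbar to 480 mm; the raised shutter's top comes to 440 mm. 276 mm clear between the posts. Origin: on the bench under its middle; x points into the hood, y left, z up. The shutter (12 mm thick) runs in the vertical plane x = -0.120 of this frame.
- shutter (a joint): Shutter height: 0 shut (at the start), 0.235 m at most. Aluminium frame 270 mm wide with clear pane; its lower edge is 8 mm above the bench when shut, so the clear height under it is 8 mm + this value. A balance lever on the roof helps more the higher it is: pushing up takes about 10 N at the bottom, 3 N near the mark. Left below about 0.08 m it slides shut; above 0.10 m friction holds it where it is left.
- shutter_lip (a point): The lift lip: a level ledge 240 mm wide, 6 mm thick, that sticks out 45 mm towards the robot from the shutter's tall bottom rail. This point is the middle of its outer edge, on its underside, 70 mm above the bench when shut. It rises with the shutter.
- shutter_pointer (a point): Tip of the small dark pointer (4 mm thick) on the left end of the shutter's bottom rail, 50 mm above the bench when shut. It rises with the shutter.
- index_clamp: Dark steel clamp on the hood's left post, 60 mm tall, with two short level steel bars on its front, one above the other, 36 mm apart. Origin: at the height of the middle of the gap, where the pointer must come. Clamped at a different height each time (at the mark shutter reads 0.19 to 0.215 m), fixed during the work.
- bearing_block: Loose grey bearing block standing in the hood on the bench, its middle 55 to 72 mm behind the shutter's plane. Foot 96 mm long (x), 36 wide (y), 16 high; round boss on it, 54 mm wide, top at 62 mm, with flat faces 36 mm apart (y): grip across these, about 34 mm up. 0.28 to 0.52 kg. Origin: middle of the underside. x points into the hood within 0.2 rad of the hood's x; z up.
- tray: Flat open steel tray fixed to the bench, 160 mm (x) by 210 mm (y) outside, rim 20 mm high, walls and floor 4 mm thick. Origin: middle of its underside on the bench.
- steel_cup: Steel cup, 74 mm across, 83 mm high, loose bystander, standing at the left, near the tray. Origin: middle of its underside.
- bolt: Large hex bolt standing on its head, 30 mm across, 68 mm high, 0.19 kg, loose bystander between the hood and the vice. Origin: middle of its underside.
- scraper: Scraper with wooden handle, 225 mm long (along its y, handle at +y), 60 mm wide, 16 mm thick, loose bystander lying at the left. Origin: its middle, on the bench.

How it is judged:
By the outcome, as a careful person would: the job done as asked, in the order asked, and still so for the second after the job is handed in, with the robot touching nothing.
It also fails if it takes over 72 s, if anything falls off the work surface, if the arm or the gripper's body presses on something with over 40 N, if the wrist force passes 120 N, or if a joint passes its speed limit or range.

### The arm

A 6-joint arm with a two-finger parallel gripper is mounted at the origin on a cart in front of the work surface, level with it; the furniture and walls round the work are solid. World frame = base frame: x ahead of the robot, y to its left, z up, the work surface at z = 0. Lengths are in m, angles in degrees, forces in N, time in s.
With the tool pointing down it reaches from about 0.35 to 0.875 m from the base axis. Payload 4.2 kg.
Tool frame: the origin (TCP) lies midway between the tips of the shut fingers; the grasp point (between the pads) lies 19 mm behind it; z points along the fingers, y is the line along which they close (so a half turn about z gives the same grasp; the last joint's range is limited). The gripper opens to 87 mm and grips with 3 to 60 N. Pads are 19 mm wide; open, the fingers measure 117 mm over their backs; the gripper's body (75 mm by 190 mm) begins 51 mm behind the grasp point.
Start: joints at [91.708, 22.042, 0.453, 0, -68.411, -14.817], TCP at [0.142, 0.609, 0.223] pointing down, gripper open.
Joint ranges: [-179.83, 179.83], [-69.29, 118.12], [-61.27, 80.66], [-181.25, 117.63], [-171.15, -9.14], [-177.46, 177.46]. Speed limits (degrees/s): [159.86, 159.86, 180, 180, 180, 180].

### API

Orientations are given as a 3x3 rotation matrix whose columns are the frame's x, y, z axes.
In Python, from station import r, cams gives the robot as it stands.
- The arm moves only by the tool play_rows, never from a script. Its argument "commands" is text: rows parted by semicolons, each of 6 numbers parted by spaces: the shift along the world's x, y, z normalised to -1 to 1, where 1 is 30 mm, then the turn, a rotation vector about the world's x, y, z normalised to -1 to 1, where 1 is 0.15 rad. A call has 1 to 20 rows; each row shifts and turns the commanded pose from where the row before left it; what a row does not reach is not made up. A row lasts 1/10 s, in which the tool goes at most 50 mm and 8.59 degrees, less where a joint would pass 70% of its speed; a pose out of reach is approached as far as the arm can. A call with a number of a shift or a turn outside -1 to 1 is refused whole. A call with a gripper value outside its range is refused whole. "grip" is the finger opening in mm, from 0 to 87, set as the call begins (left out, the last holds). The fingers move at their own pace and stop on an object; the grip force is fixed at half the most. Time passes only in rows, so rows that do not move let the fingers close. It gives the time, the measured TCP pose, the force, the opening and the grip force at its end, in the units of the state.
- r.sense(): the state, without advancing time (a new reading comes with each control period).
- cams.capture(name): name is "scene" or "top"; returns (picture, depth): 480x640x3 uint8, blue, green, red; 480x640 float32, m along the optical axis (not along the pixel's ray), 0 where there is no reading.
- cams.camera_info(name): a dict with "mtx" (3x3 intrinsics, pixels), "R" (3x3) and "t" (3): a world point X has camera coordinates R X + t. Camera axes: x right, y down, z forward; pixel columns grow to the right and rows downward; lengths in m; the calibration is good to about 2 mm. A picture is of the moment at which its call begins. camera_info takes no time and is no camera call.
- r.finish_job(): hands the job in; it is judged then, once.
The state is a dict: "time_s": time; "joints": joint angles; "joint_velocities": joint speeds; "effort": joint torques, N m; "tcp_pos": TCP position; "ee_rot": TCP orientation; "wrist_force": force on the tool from outside, world axes, zero at the start; "moment": the same for the moment, N m; "gripper_width": opening from 0.0 (shut) to 1.0 (fully open); "gripper_force": force on a finger pad.
Only numpy, scipy, OpenCV 4.12 (cv2) and the standard library are available. Lean on these libraries where they do the work, as an engineer would, in place of code of your own. Each camera call takes 0.05 s, during which the arm holds its last target. There are 200 camera calls.

## Working session

There is one attempt and no reset: what is moved stays moved. The work goes in short steps, Python scripts to look and compute and a tool call to move; the robot and the scene stay as the last step left them, time stands still between calls to the robot, and variables do not carry over. Pictures are saved under pics/ and viewed, at most 10 in all, crops included, and the job is handed in when it is done.

Besides the shell and the picture viewer there is one more tool, called as a command line: name --argument value ..., lists and objects as JSON in quotes. play_rows: Moves the arm, as the interface text tells. Scaled input: -1 to 1 covers 30 mm each way for a shift and 0.15 rad each way for a turn. Its arguments: {"type":"object","properties":{"commands":{"type":"string"},"grip":{"type":"number"}},"required":["commands"]}

```bash
mkdir -p pics; ls
cat > h.py <<'E'
import numpy as np, cv2
from station import r, cams
def cap(n, f=None):
    im,d=cams.capture(n)
    np.savez('/tmp/%s.npz'%n,im=im,d=d)
    if f: cv2.imwrite('pics/'+f,im)
    return im,d
def world(n,d):
    c=cams.camera_info(n);K=np.array(c['mtx']);R=np.array(c['R']);t=np.array(c['t'])
    v,u=np.mgrid[:480,:640]
    X=np.stack([(u-K[0,2])/K[0,0]*d,(v-K[1,2])/K[1,1]*d,d],-1)
    return (X-t)@R
E
python3 - <<'E'
from h import *
s=r.sense();print({k:s[k] for k in ['time_s','tcp_pos','ee_rot','gripper_width']})
for n in ['scene','top']:
    cap(n,n+'0.png')
    c=cams.camera_info(n);print(n,-np.array(c['R']).T@np.array(c['t']),np.array(c['R'])[2])
E
```

```text
pics
{'time_s': 0.0, 'tcp_pos': array([0.14159323, 0.6081357 , 0.22147919]), 'ee_rot': array([[ 9.73893558e-01, -2.27004785e-01, -4.07738027e-04],
       [-2.27005137e-01, -9.73891305e-01, -2.09604234e-03],
       [ 7.87191205e-05,  2.13388076e-03, -9.99997720e-01]]), 'gripper_width': 0.9955768883297721}
scene [-0.11912707 -0.50319978  0.59097809] [ 0.71700355  0.53712172 -0.44430414]
top [ 0.2258475  -0.03679278  1.58827179] [ 0.25376553  0.05061628 -0.9659405 ]
```

View pics/scene0.png

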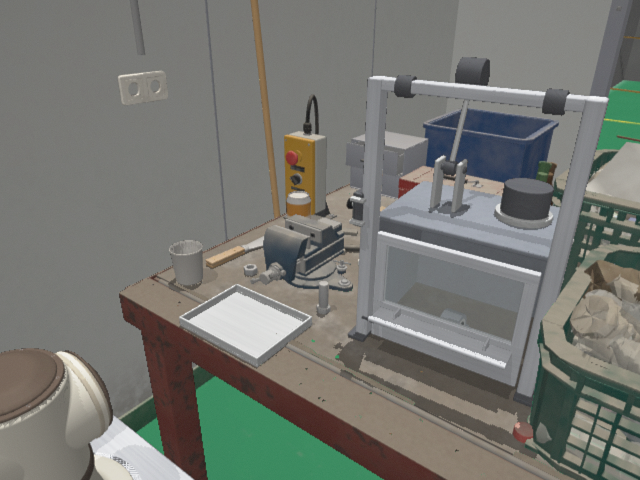

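View pics/top0.png

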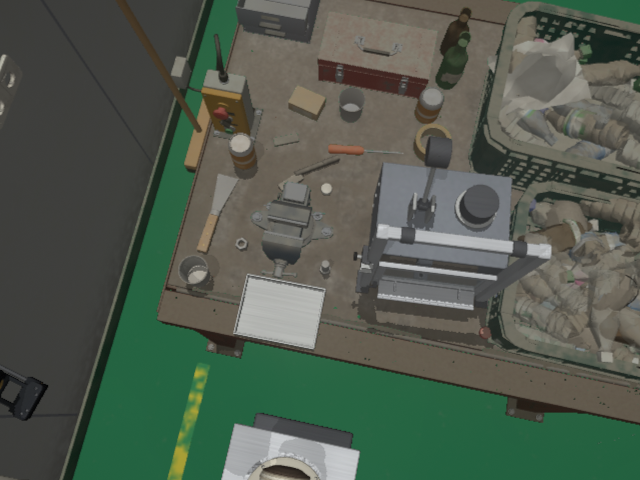

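The scene view shows the shut hood with its lip running from about (367,320) to (508,362), the clamp on the left post near (360,205), the tray at (246,322), the bolt at (323,298) and the block's boss behind the pane at (453,318). The top view shows the tray at (280,312), the cup at (196,270), the bolt at (325,268) and the lip at (425,295).

Run:
```python
from h import *
for n in ['scene','top']:
    z=np.load('/tmp/%s.npz'%n); W=world(n,z['d']); np.save('/tmp/W%s.npy'%n,W)
    def P(l,pts):
        for u,v in pts: print(n,l,(u,v),W[v,u].round(3))
    if n=='scene':
        P('lip',[(372,322),(440,342),(505,360)]);P('block',[(453,318),(450,322),(460,320)])
        P('roofL post',[(372,100),(372,300)]);P('rpost',[(585,120),(530,370)])
        P('crossbar',[(385,88),(590,105)])
        P('clamp',[(358,195),(358,205),(358,215),(352,200)])
        P('bolt',[(323,288)]);P('cup',[(186,265)])
        P('tray',[(246,320),(182,320),(237,290),(309,322),(258,355)])
    else:
        P('lip',[(380,297),(425,302),(470,305)]);P('crossbar',[(390,235),(460,243),(535,252)])
        P('roof',[(390,180),(500,185),(390,215)])
        P('tray',[(244,279),(324,291),(313,346),(236,333),(280,312)]);P('bolt',[(325,263)]);P('cup',[(196,262)])
        P('clamp',[(360,257),(365,266)])
im=np.load('/tmp/scene.npz')['im']
a=cv2.resize(im[150:270,330:420],None,fx=4.2,fy=4.2,interpolation=2)
b=cv2.resize(im[270:390,350:530],None,fx=2.2,fy=4.2,interpolation=2)
b=cv2.resize(im[270:390,350:480],(410,378))
cv2.imwrite('pics/crop1.png',np.hstack([cv2.resize(a,(378,504)),cv2.copyMakeBorder(b,0,126,0,0,0)]))
```

```text
scene lip (372, 322) [ 0.548 -0.118  0.048]
scene lip (440, 342) [ 0.529 -0.26   0.08 ]
scene lip (505, 360) [ 0.552 -0.361  0.078]
scene block (453, 318) [ 0.578 -0.259  0.101]
scene block (450, 322) [ 0.578 -0.254  0.09 ]
scene block (460, 320) [ 0.58 -0.27  0.1 ]
scene roofL post (372, 100) [ 0.55  -0.092  0.448]
scene roofL post (372, 300) [ 0.571 -0.102  0.078]
scene rpost (585, 120) [ 0.576 -0.388  0.455]
scene rpost (530, 370) [ 0.577 -0.395  0.06 ]
scene crossbar (385, 88) [ 0.555 -0.111  0.468]
scene crossbar (590, 105) [ 0.577 -0.39   0.474]
scene clamp (358, 195) [ 0.545 -0.077  0.291]
scene clamp (358, 205) [ 0.545 -0.078  0.273]
scene clamp (358, 215) [ 0.546 -0.078  0.254]
scene clamp (352, 200) [ 0.536 -0.072  0.283]
scene bolt (323, 288) [0.568 0.012 0.063]
scene cup (186, 265) [0.468 0.316 0.056]
scene tray (246, 320) [0.45  0.117 0.005]
scene tray (182, 320) [0.36 0.2  0.02]
scene tray (237, 290) [0.517 0.211 0.008]
scene tray (309, 322) [0.515 0.006 0.012]
scene tray (258, 355) [0.372 0.008 0.021]
top lip (380, 297) [ 0.521 -0.135  0.078]
top lip (425, 302) [ 0.533 -0.248  0.07 ]
top lip (470, 305) [ 0.548 -0.358  0.075]
top crossbar (390, 235) [ 0.563 -0.106  0.478]
top crossbar (460, 243) [ 0.575 -0.237  0.477]
top crossbar (535, 252) [ 0.586 -0.377  0.478]
top roof (390, 180) [ 0.762 -0.097  0.251]
top roof (500, 185) [ 0.807 -0.351  0.243]
top roof (390, 215) [ 0.679 -0.112  0.248]
top tray (244, 279) [0.509 0.22  0.001]
top tray (324, 291) [0.518 0.007 0.019]
top tray (313, 346) [0.373 0.005 0.021]
top tray (236, 333) [0.365 0.204 0.018]
top tray (280, 312) [0.443 0.107 0.007]
top bolt (325, 263) [0.58  0.017 0.069]
top cup (196, 262) [0.523 0.35  0.025]
top clamp (360, 257) [ 0.564 -0.063  0.265]
top clamp (365, 266) [ 0.54  -0.077  0.287]
```

View pics/crop1.png

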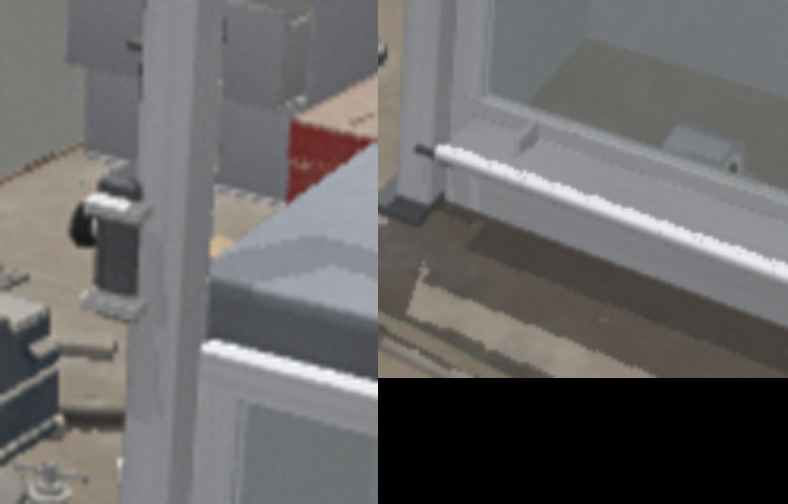

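The crop shows the two clamp bars at scene pixels near (357,198) and (356,222). The pointer tip is at about (350+42·0.317, 270+150·0.317) ≈ (363,317), and the boss shows through the pane.

Run:
```python
from h import *
W=np.load('/tmp/Wtop.npy');v,u=np.mgrid[:480,:640]
def rect(m):
    p=W[m][:,:2].astype(np.float32); lo,hi=np.percentile(p,0.3,0),np.percentile(p,99.7,0)
    k=((p>=lo)&(p<=hi)).all(1); return cv2.minAreaRect(p[k]),len(p)
print('roof',rect((W[...,2]>.238)&(W[...,2]<.256)&(u>370)&(u<515)&(v>150)&(v<275)))
m=(W[...,2]>.473)&(W[...,2]<.49)&(u>375)&(u<555); p=W[m]
l=cv2.fitLine(p[:,:2].astype(np.float32),cv2.DIST_HUBER,0,.01,.01).ravel();print('bar',l,np.degrees(np.arctan2(-l[0]*np.sign(l[1]),abs(l[1]))),p[:,1].min(),p[:,1].max())
m=(W[...,2]>.065)&(W[...,2]<.085)&(u>372)&(u<480)&(v>280)&(v<312); p=W[m]
for y0 in np.arange(-.36,-.12,.03):
    q=p[abs(p[:,1]-y0)<.006]
    if len(q): print('lip y',y0.round(2),'x min/max',q[:,0].min().round(3),q[:,0].max().round(3),'z',np.median(q[:,2]).round(3))
m=(W[...,2]>.014)&(W[...,2]<.027)&(u>225)&(u<332)&(v>270)&(v<352)
print('tray',rect(m))
m=(W[...,2]>.072)&(W[...,2]<.09)&(u>170)&(u<220)&(v>245)&(v<300); print('cup',W[m][:,:2].min(0),W[m][:,:2].max(0))
m=(W[...,2]>.058)&(W[...,2]<.075)&(u>312)&(u<338)&(v>255)&(v<280); print('bolt',np.median(W[m],0))
S=np.load('/tmp/Wscene.npy')
for c in [(357,198),(355,198),(358,199),(360,200),(356,222),(354,222),(358,223),(360,224)]: print(c,S[c[1],c[0]].round(3))
```

```text
roof (((0.7051102519035339, -0.23121435940265656), (0.23327592015266418, 0.3063414394855499), 2.3146495819091797), 7946)
bar [ 0.08339348 -0.9965167   0.57867247 -0.23641431] 4.78365 -0.4060818188447327 -0.07818701640283905
lip y -0.36 x min/max 0.535 0.587 z 0.074
lip y -0.33 x min/max 0.533 0.584 z 0.076
lip y -0.3 x min/max 0.531 0.581 z 0.076
lip y -0.27 x min/max 0.527 0.578 z 0.075
lip y -0.24 x min/max 0.526 0.578 z 0.076
lip y -0.21 x min/max 0.522 0.575 z 0.075
lip y -0.18 x min/max 0.521 0.572 z 0.075
lip y -0.15 x min/max 0.519 0.567 z 0.076
tray (((0.46601709723472595, 0.10985765606164932), (0.20520952343940735, 0.21036192774772644), 0.7248806953430176), 431)
cup [0.45528719 0.30474341] [0.52988298 0.37710248]
bolt [0.57816735 0.0181316  0.06596373]
(357, 198) [ 0.54  -0.078  0.287]
(355, 198) [ 0.537 -0.077  0.288]
(358, 199) [ 0.534 -0.084  0.289]
(360, 200) [ 0.536 -0.087  0.287]
(356, 222) [ 0.536 -0.081  0.246]
(354, 222) [ 0.537 -0.077  0.244]
(358, 223) [ 0.535 -0.086  0.245]
(360, 224) [ 0.537 -0.089  0.244]
```

play_rows --commands "0.5 -0.5 0.5 0 0 0.3;0.8 -0.8 0.5 0 0 0.3;0.9 -0.9 0.3 0 0 0.3;0.9 -1 0 0 0 0.3;0.9 -1 0 0 0 0.3;0.9 -1 0 0 0 0.3;0.9 -1 0 0 0 0.3;0.9 -1 0 0 0 0;0.9 -1 0 0 0 0;0.5 -1 0 0 0 0;0.2 -1 0 0 0 0;0 -1 0 0 0 0;0 -1 0 0 0 0;0 -1 0 0 0 0;0 -1 0 0 0 0;0 -1 0 0 0 0;0 -1 0 0 0 0;0 -0.5 0 0 0 0;0 0 0 0 0 0" --grip 0

```text
time_s: 2.0
tcp_pos: [0.3902, 0.1061, 0.2614]
ee_rot: [[0.997, 0.083, -0.001], [0.083, -0.997, -0.0], [-0.001, 0.0, -1.0]]
wrist_force: [-0.3, 0.6, 0.6]
gripper_width: 0.007
gripper_force: 0.0
```

play_rows --commands "0 -0.98 0 0 0 0;0 -0.98 0 0 0 0;0 -0.98 0 0 0 0;0 -0.98 0 0 0 0;0 -0.98 0 0 0 0;0.2 -0.98 0 0 0 0;0.2 -0.98 0 0 0 0;0.2 -0.98 0 0 0 0;0.2 -0.98 -0.2 0 0 0;0.3 -0.98 -0.2 0 0 0;0.4 -0.98 -0.4 0 0 0;0.5 -0.98 -0.5 0 0 0;0 0 0 0.07 -0.88 0;0 0 0 0.07 -0.88 0;0 0 0 0.07 -0.88 0;0 0 0 0.07 -0.88 0;0 0 0 0.07 -0.88 0;0 0 0 0.07 -0.88 0;0 0 0 0 0 0;0 0 0 0 0 0"

```text
time_s: 4.0
tcp_pos: [0.4491, -0.2453, 0.2207]
ee_rot: [[0.736, 0.087, 0.671], [0.063, -0.996, 0.059], [0.674, -0.001, -0.739]]
wrist_force: [0.8, -0.0, -0.4]
gripper_width: 0.006
gripper_force: 0.0
```

Run:
```python
from h import *
s=r.sense();print(s['joints'],s['tcp_pos'],s['ee_rot'])
```

```text
[-27.64301747   0.39480128 -25.44818746 -41.07093767 -33.63308556
 151.23698967] [ 0.44905397 -0.24529713  0.2207378 ] [[ 7.36012659e-01  8.67120563e-02  6.71391380e-01]
 [ 6.34206838e-02 -9.96232964e-01  5.91413354e-02]
 [ 6.73990491e-01 -9.48671156e-04 -7.38739411e-01]]
```

play_rows --commands "0 0 0 0.67 0.06 -0.74;0 0 0 0.67 0.06 -0.74;0 0 0 0 0 0"

```text
time_s: 4.3
tcp_pos: [0.4499, -0.2439, 0.2208]
ee_rot: [[0.729, -0.132, 0.672], [-0.231, -0.971, 0.06], [0.644, -0.199, -0.739]]
wrist_force: [-0.3, -0.8, 0.2]
gripper_width: 0.004
gripper_force: 0.0
```

Run:
```python
from h import *
s=r.sense();print(s['joints'],s['tcp_pos'],s['ee_rot'])
```

```text
[-27.40816973   0.36846332 -25.49011097 -41.03159088 -33.52517483
 134.02622296] [ 0.44988213 -0.24390029  0.22079421] [[ 0.72916557 -0.13166201  0.67155245]
 [-0.23079482 -0.97113853  0.0601972 ]
 [ 0.64424477 -0.19888455 -0.73850769]]
```

play_rows --commands "0 0 0 0.67 0.06 -0.735;0 0 0 0.67 0.06 -0.735;0 0 0 0.67 0.06 -0.735;0 0 0 0.67 0.06 -0.735;0 0 0 0.67 0.06 -0.735;0 0 0 0.67 0.06 -0.735;0 0 0 0.67 0.06 -0.735;0 0 0 0.67 0.06 -0.735;0 0 0 0.67 0.06 -0.735;0 0 0 0.67 0.06 -0.735;0 0 0 0.67 0.06 -0.735;0 0 0 0.67 0.06 -0.735;0 0 0 0.67 0.06 -0.735;0 0 0 0.67 0.06 -0.735;0 0 0 0.67 0.06 -0.735;0 0 0 0.67 0.06 -0.735;0 0 0 0.67 0.06 -0.735;0 0 0 0.67 0.06 -0.735;0 0 0 0.67 0.06 -0.735;0 0 0 0 0 0"

```text
time_s: 6.3
tcp_pos: [0.4496, -0.2439, 0.2207]
ee_rot: [[-0.735, -0.094, 0.671], [-0.07, 0.996, 0.062], [-0.674, -0.002, -0.739]]
wrist_force: [0.5, -0.8, 0.0]
gripper_width: 0.006
gripper_force: 0.0
```

play_rows --commands "0 0 -1 0 0 0;0 0 -1 0 0 0;0 0 -1 0 0 0;0 0 -1 0 0 0;0 0 -1 0 0 0;0 0 -0.5 0 0 0;0 0 0 0 0 0"

```text
time_s: 7.0
tcp_pos: [0.448, -0.2441, 0.0528]
ee_rot: [[-0.738, -0.092, 0.668], [-0.067, 0.996, 0.063], [-0.671, 0.002, -0.741]]
wrist_force: [0.0, -0.3, 0.3]
gripper_width: 0.006
gripper_force: 0.0
```

Run:
```python
from h import *
s=r.sense();print(s['joints'],s['tcp_pos'],s['ee_rot'])
cap('scene','s1.png')
```

```text
[-39.66370614  19.04067296 -28.65174262 -72.67551131 -29.8610394
  16.69320764] [ 0.44803164 -0.24407633  0.05283443] [[-0.73808031 -0.09249576  0.66834272]
 [-0.06747263  0.99571176  0.06328923]
 [-0.67133069  0.00161769 -0.74115618]]
```

View pics/s1.png

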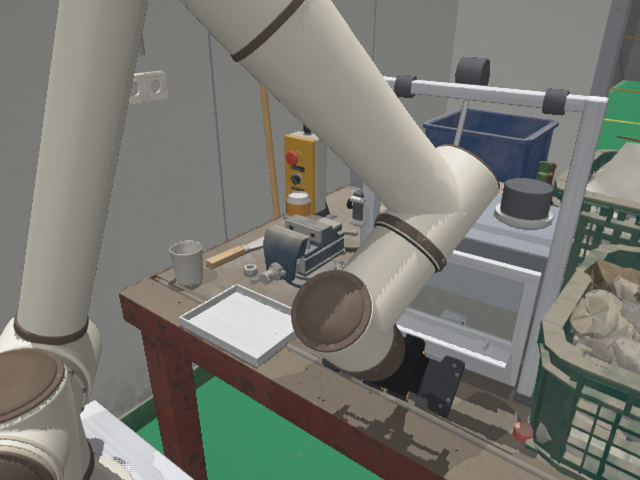

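The picture shows the arm low in front of the hood with the gripper near (430,375). The elbow housing at (470,180) appears near the hood, so I'll check its clearance.

Run:
```python
from h import *
W=world('scene',np.load('/tmp/scene.npz')['d'])
for c in [(340,310),(380,290),(420,240),(450,190),(470,170),(485,180),(490,190),(460,220),(440,160),(380,100),(440,390),(455,370)]: print(c,W[c[1],c[0]].round(3))
```

```text
(340, 310) [ 0.201 -0.283  0.328]
(380, 290) [ 0.251 -0.296  0.331]
(420, 240) [ 0.294 -0.314  0.375]
(450, 190) [ 0.334 -0.322  0.418]
(470, 170) [ 0.361 -0.329  0.433]
(485, 180) [ 0.369 -0.344  0.423]
(490, 190) [ 0.378 -0.347  0.411]
(460, 220) [ 0.338 -0.335  0.387]
(440, 160) [ 0.334 -0.307  0.446]
(380, 100) [ 0.272 -0.271  0.509]
(440, 390) [ 0.371 -0.328  0.132]
(455, 370) [ 0.394 -0.336  0.153]
```

```bash
cat > kin.py <<'E'
import numpy as np, itertools, json
from scipy.spatial.transform import Rotation as Ro
E=lambda a,q: Ro.from_euler(a,q,degrees=True).as_matrix()
S=[([91.708,22.042,.453,0,-68.411,-14.817],[.14159,.60814,.22148],[[.97389356,-.22700479,-.00040774],[-.22700514,-.97389131,-.00209604],[.00007872,.00213388,-.99999772]]),
([-27.64301747,.39480128,-25.44818746,-41.07093767,-33.63308556,151.23698967],[.44905397,-.24529713,.2207378],[[.736012659,.0867120563,.67139138],[.0634206838,-.996232964,.0591413354],[.673990491,-.000948671156,-.738739411]]),
([-27.40816973,.36846332,-25.49011097,-41.03159088,-33.52517483,134.02622296],[.44988213,-.24390029,.22079421],[[.72916557,-.13166201,.67155245],[-.23079482,-.97113853,.0601972],[.64424477,-.19888455,-.73850769]]),
([-39.66370614,19.04067296,-28.65174262,-72.67551131,-29.8610394,16.69320764],[.44803164,-.24407633,.05283443],[[-.73808031,-.09249576,.66834272],[-.06747263,.99571176,.06328923],[-.67133069,.00161769,-.74115618]])]
try: S+= [tuple(s) for s in json.load(open('samples.json'))]
except Exception: pass
def chain(q,s):
    A1=E('z',q[0]);A2=A1@E('y',q[1]);A3=A1@E('y',q[1]-q[2]);A4=A3@E('x',s[0]*q[3]);A5=A4@E('y',s[1]*q[4]);A6=A5@E('x',s[2]*q[5])
    return A1,A2,A3,A4,A5,A6
def best():
    out=[]
    for s in itertools.product([1,-1],repeat=3):
        C=[chain(q,s)[5].T@np.array(R) for q,_,R in S]
        out.append((max(np.abs(c-C[-1]).max() for c in C),s,C[-1]))
    return min(out,key=lambda o:o[0])
def fit(s,C):
    # base offset(z), A1:(x,y), A2:(x,z), A3:(x,z), A4:(y,z), A5:(x,z->), tool along A5 x ; linear
    M=[];b=[]
    for q,p,R in S:
        A=chain(q,s)
        M.append(np.column_stack([[0,0,1],A[0][:,0],A[0][:,1],A[1][:,0],A[1][:,2],A[2][:,0],A[2][:,2],A[3][:,1],A[3][:,2],A[4][:,0],A[4][:,2]]));b.append(p)
    M=np.vstack(M);b=np.hstack(b);u,_,rk,sv=np.linalg.lstsq(M,b,rcond=1e-3)
    return u,rk,np.abs(M@u-b).max(),sv
E
python3 - <<'E'
from kin import *
e,s,C=best();print(e,s,C.round(3))
u,rk,er,sv=fit(s,C);print(u.round(3),rk,er,sv.round(3))
E
```

```text
0.0021338926172086345 (-1, -1, -1) [[ 0. -0.  1.]
 [-1. -0.  0.]
 [-0. -1. -0.]]
[ 0.205 -0.046 -0.035  0.089  0.288  0.476  0.178 -0.125 -0.146  0.072
  0.004] 9 0.0001487291093909826 [4.215e+00 3.965e+00 2.961e+00 9.110e-01 7.290e-01 4.800e-01 3.020e-01
 2.340e-01 5.800e-02 1.000e-03 0.000e+00]
```

play_rows --commands "0 0 1 0 0 -0.8;0 0 1 0 0 -0.8;0 0 1 0 0 -0.8;0 0 0 0 0 -0.8;0 0 0 0 0 0;0 0 0 0 0 0"

```text
time_s: 7.65
tcp_pos: [0.4379, -0.2518, 0.0997]
ee_rot: [[-0.724, 0.239, 0.647], [0.186, 0.971, -0.15], [-0.664, 0.012, -0.748]]
wrist_force: [0.4, 0.1, -0.1]
gripper_width: 0.004
gripper_force: 0.0
```

```bash
cat > smp.py <<'E'
import json,os
from station import r
s=r.sense();L=json.load(open('samples.json')) if os.path.exists('samples.json') else []
L.append((list(map(float,s['joints'])),list(map(float,s['tcp_pos'])),[list(map(float,x)) for x in s['ee_rot']]));json.dump(L,open('samples.json','w'))
E
python3 smp.py
```

```text
(no output)
```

play_rows --commands "0 0 1 0.4 0.8 0;0 0 1 0.4 0.8 0;0 0 1 0.4 0.8 0;0 0.8 0 0.4 0.8 0;0 0.8 0 0 0 0;0 0 0 0 0 0"

```text
time_s: 8.25
tcp_pos: [0.4267, -0.2062, 0.1245]
ee_rot: [[-0.858, 0.229, 0.46], [0.253, 0.967, -0.009], [-0.447, 0.109, -0.888]]
wrist_force: [-1.0, 0.6, 0.4]
gripper_width: 0.006
gripper_force: 0.0
```

```bash
python3 smp.py
python3 - <<'E'
from kin import *
e,s,C=best();print(e,s,C.round(3));print(S[-1],S[-2][0])
u,rk,er,sv=fit(s,C);print(u.round(3),rk,er,sv.round(3))
E
```

```text
0.002133895121241669 (-1, -1, -1) [[ 0.  0.  1.]
 [-1. -0.  0.]
 [ 0. -1.  0.]]
([-9.041095550285235, 4.631454114694572, -41.339880098133456, -12.38418450335275, -17.223623381563556, -84.79575559352294], [0.42674258513591706, -0.20624214414016287, 0.12450117656280033], [[-0.8577848621982282, 0.22890684812385234, 0.4602247114894747], [0.25335050873774506, 0.9673333480539721, -0.008928239749169831], [-0.4472344462425635, 0.10893965588662598, -0.8877575690859592]]) [-24.600887360683963, 9.450108294475719, -34.49052776632693, -56.807634905542365, -9.155585260470678, -25.876906771662476]
[ 0.161 -0.001 -0.     0.002  0.564  0.421 -0.    -0.159 -0.     0.306
  0.   ] 11 0.00010685926052375616 [5.171 4.853 3.612 1.077 0.831 0.669 0.458 0.26  0.242 0.16  0.093]
```

```bash
cat > ik.py <<'E'
from kin import *
from scipy.optimize import least_squares
s=(-1,-1,-1);LO=np.array([-179,-69,-61,-181,-171,-9.14]);
lo=np.array([-179.83,-69.29,-61.27,-181.25,-171.15]);hi=np.array([179.83,118.12,80.66,117.63,-9.14])
PSI=np.arctan2(.0834,.9965);HO=np.array([.698,-.232,0]);HR=E('z',np.degrees(PSI))
def pts(q):
    A=chain(list(q)+[0],s);sh=np.array([0,0,.161]);el=sh+.564*A[1][:,2];f=el+.421*A[2][:,0];w=f-.159*A[3][:,1];t=w+.306*A[4][:,0]
    return sh,el,f,w,t,A[4][:,0]
def ik(p,z,q0):
    best=None
    for g in ([q0] if q0 is not None else [])+[[-30,15,-30,-50,-30],[-20,20,-30,-90,-40],[-40,30,-20,-20,-50],[-10,30,-10,-120,-60],[-40,30,-20,60,-50]]:
        o=least_squares(lambda q:np.r_[(pts(q)[4]-p)*5,pts(q)[5]-z],np.clip(g,lo+.1,hi-.1),bounds=(lo,hi),xtol=1e-10)
        if best is None or o.cost<best.cost-1e-9: best=o
    return best.x,np.sqrt(2*best.cost)
def box(P,x,y,z):
    d=np.maximum(np.maximum(np.array([x[0],y[0],z[0]])-P,P-np.array([x[1],y[1],z[1]])),0);return np.linalg.norm(d,axis=1).min()
def clear(q,h):
    P=pts(q);seg=[np.linspace(P[1],P[2],15),np.linspace(P[2],P[3],8),np.linspace(P[3],P[3]+.12*P[5],5)]
    X=(np.vstack(seg)-HO)@HR
    b=[((-.145,-.1),(.138,.162),(0,.48)),((-.145,-.1),(-.162,-.138),(0,.48)),((-.126,-.114),(-.135,.135),(.008+h,.205+h)),((-.171,-.126),(-.12,.12),(.07+h,.076+h)),((-.145,-.1),(-.16,.16),(.455,.48)),((-.1,.14),(-.162,.162),(.24,.25))]
    return min(box(X,*c) for c in b)-.055, X[:,2].min()-.055
def tool(yaw,pitch):
    a=PSI+yaw;return np.array([np.cos(a)*np.cos(pitch),np.sin(a)*np.cos(pitch),-np.sin(pitch)])
def world(h): return HO+HR@np.array(h)
E
python3 - <<'E'
from ik import *
for yaw in [-.5,-.25,0,.2,.4]:
  for pd in [25,35,45,55,65]:
    z=tool(yaw,np.radians(pd)); row=[]
    for nm,h,p in [('lift0',0,world([-.155,0,.05])),('liftT',.212,world([-.155,0,.262])),('grasp',.212,world([-.06,0,.034])+.019*z)]:
        q,e=ik(p,z,None); c=clear(q,h); row.append((nm,'err%.3f'%e,q.round(0).astype(int).tolist(),'clr %.3f bench %.3f'%c))
    print(yaw,pd,*row)
E
```

```text
-0.5 25 ('lift0', 'err0.000', [-51, 39, -50, -153, -64], 'clr 0.087 bench 0.074') ('liftT', 'err0.000', [-34, 2, -27, -109, -10], 'clr 0.087 bench 0.286') ('grasp', 'err0.000', [-39, 42, -40, -163, -57], 'clr 0.026 bench 0.050')
-0.5 35 ('lift0', 'err0.000', [-48, 29, -44, -149, -40], 'clr 0.088 bench 0.102') ('liftT', 'err0.163', [-34, 2, -27, -108, -9], 'clr 0.084 bench 0.279') ('grasp', 'err0.000', [-38, 36, -35, -160, -37], 'clr 0.025 bench 0.075')
-0.5 45 ('lift0', 'err0.000', [-38, 23, -30, -124, -12], 'clr 0.089 bench 0.127') ('liftT', 'err0.116', [-11, 1, -45, 53, -9], 'clr 0.065 bench 0.359') ('grasp', 'err0.000', [-34, 32, -23, -143, -13], 'clr 0.018 bench 0.097')
-0.5 55 ('lift0', 'err0.181', [-19, 22, -25, -52, -9], 'clr 0.035 bench 0.139') ('liftT', 'err0.000', [-6, 3, -39, 35, -18], 'clr 0.056 bench 0.359') ('grasp', 'err0.098', [-34, 32, -29, -172, -9], 'clr -0.017 bench 0.108')
-0.5 65 ('lift0', 'err0.091', [-8, 23, -38, 17, -9], 'clr 0.038 bench 0.172') ('liftT', 'err0.000', [-5, 6, -25, 13, -36], 'clr 0.028 bench 0.376') ('grasp', 'err0.081', [-7, 32, -29, 26, -9], 
[... 3821 characters left out ...]
'clr -0.035 bench 0.075')
0.4 45 ('lift0', 'err0.000', [-36, 29, -13, -64, -45], 'clr 0.046 bench 0.127') ('liftT', 'err0.000', [-32, 12, -6, -47, -56], 'clr 0.090 bench 0.339') ('grasp', 'err0.000', [-29, 36, -4, -64, -41], 'clr -0.049 bench 0.097')
0.4 55 ('lift0', 'err0.000', [-28, 27, -14, -49, -39], 'clr 0.025 bench 0.147') ('liftT', 'err0.000', [-25, 11, -5, -33, -56], 'clr 0.061 bench 0.359') ('grasp', 'err0.000', [-22, 35, -4, -47, -36], 'clr -0.055 bench 0.116')
0.4 65 ('lift0', 'err0.000', [-21, 26, -15, -32, -36], 'clr 0.005 bench 0.164') ('liftT', 'err0.000', [-19, 12, -4, -21, -58], 'clr 0.031 bench 0.376') ('grasp', 'err0.000', [-16, 34, -5, -30, -35], 'clr -0.055 bench 0.130')
```

```bash
cat > plan.py <<'E'
from ik import *
C0=np.array([[0,0,1],[-1,0,0],[0,-1,0]])
def Rt(yaw,pitch):
    z=tool(yaw,pitch);a=PSI+yaw;y=np.array([-np.sin(a),np.cos(a),0]);return np.column_stack([np.cross(y,z),y,z])
def path(p0,R0,p1,R1,n,q0):
    rv=Ro.from_matrix(R1@R0.T).as_rotvec();print('shift units',((p1-p0)/.03).round(2),'turn units',(rv/.15).round(2))
    q=np.array(q0[:5]);J=[]
    for k in range(1,n+1):
        R=Ro.from_rotvec(rv*k/n).as_matrix()@R0;q,e=ik(p0+(p1-p0)*k/n,R[:,2],q)
        M=chain(list(q)+[0],s)[5]@C0; c=M.T@R; q6=-np.degrees(np.arctan2(c[0,1],c[0,0]))
        J.append(np.r_[q,q6,e*100,np.array(clear(q,0))*100])
    print(np.array(J).round(0).astype(int)[::max(1,n//6)])
E
python3 - <<'E'
from plan import *
from station import r
st=r.sense();R0=np.array(st['ee_rot']);p0=np.array(st['tcp_pos']);print(st['joints'].round(1),p0)
R1=Rt(0,np.radians(25));p1=world([-.25,0,.12])
path(p0,R0,p1,R1,12,st['joints'])
path(p1,R1,world([-.25,0,.03]),R1,3,[-45,28,-25,-97,-39])
E
```

```text
[ -9.    4.6 -41.3 -12.4 -17.2 -84.8] [ 0.42674259 -0.20624214  0.12450118]
shift units [ 0.74 -1.55 -0.15] turn units [-1.03 -4.4   1.78]
[[-11   5 -40 -20 -16  75   0  15  23]
 [-19   6 -35 -40 -17  46   0  14  22]
 [-31   7 -32 -61 -24  14   0  15  20]
 [-42  10 -31 -77 -33 -11   0  19  19]
 [-51  14 -32 -87 -42 -30   0  23  17]
 [-58  19 -33 -93 -51 -44   0  22  15]]
shift units [ 0.  0. -3.] turn units [0. 0. 0.]
[[ -62   27  -34  -97  -57  -58    0   21   11]
 [ -63   32  -34 -100  -58  -64    0   20    8]
 [ -64   38  -35 -102  -60  -71    0   19    5]]
```

play_rows --commands "0.06 -0.13 0 -0.086 -0.367 0.148;0.06 -0.13 0 -0.086 -0.367 0.148;0.06 -0.13 0 -0.086 -0.367 0.148;0.06 -0.13 0 -0.086 -0.367 0.148;0.06 -0.13 0 -0.086 -0.367 0.148;0.06 -0.13 0 -0.086 -0.367 0.148;0.06 -0.13 0 -0.086 -0.367 0.148;0.06 -0.13 0 -0.086 -0.367 0.148;0.06 -0.13 0 -0.086 -0.367 0.148;0.06 -0.13 0 -0.086 -0.367 0.148;0.06 -0.13 0 -0.086 -0.367 0.148;0.06 -0.13 0 -0.086 -0.367 0.148;0 0 -0.5 0 0 0;0 0 -0.5 0 0 0;0 0 -0.5 0 0 0;0 0 -0.5 0 0 0;0 0 -0.5 0 0 0;0 0 -0.5 0 0 0;0 0 0 0 0 0;0 0 0 0 0 0"

```text
time_s: 10.25
tcp_pos: [0.4434, -0.2523, 0.0314]
ee_rot: [[-0.466, -0.063, 0.882], [-0.012, 0.998, 0.064], [-0.885, 0.02, -0.466]]
wrist_force: [-0.3, -1.0, 0.1]
gripper_width: 0.004
gripper_force: 0.0
```

Run:
```python
from plan import *
from station import r
st=r.sense();p=np.array(st['tcp_pos']);R=np.array(st['ee_rot']);print(st['joints'].round(1),p.round(4),(HR.T@(p-HO)).round(4))
print((Ro.from_matrix(Rt(0,np.radians(25))@R.T).as_rotvec()/.15).round(2),((world([-.14,0,.03])-p)/.03).round(2))
```

```text
[ -63.1   34.8  -35.  -101.1  -56.2   66.3] [ 0.4434 -0.2523  0.0314] [-0.2554  0.001   0.0314]
[-0.11 -0.33  0.14] [ 3.84  0.29 -0.05]
```

play_rows --commands "0.48 0.04 0 -0.03 -0.08 0.035;0.48 0.04 0 -0.03 -0.08 0.035;0.48 0.04 0 -0.03 -0.08 0.035;0.48 0.04 0 -0.03 -0.08 0.035;0.48 0.04 0 0 0 0;0.48 0.04 0 0 0 0;0.48 0.04 0 0 0 0;0.48 0.04 0 0 0 0;0 0 0 0 0 0;0 0 0 0 0 0"

```text
time_s: 11.25
tcp_pos: [0.5588, -0.2406, 0.0316]
ee_rot: [[-0.423, -0.086, 0.902], [-0.037, 0.996, 0.078], [-0.905, -0.001, -0.425]]
wrist_force: [-0.1, -0.5, -0.4]
gripper_width: 0.005
gripper_force: 0.0
```

play_rows --commands "0 0 0.2 0 0 0;0 0 0.2 0 0 0;0 0 0.2 0 0 0;0 0 0.2 0 0 0;0 0 0.2 0 0 0;0 0 0 0 0 0"

```text
time_s: 11.85
tcp_pos: [0.5574, -0.2414, 0.0616]
ee_rot: [[-0.425, -0.085, 0.901], [-0.038, 0.996, 0.076], [-0.904, -0.002, -0.427]]
wrist_force: [-7.0, -3.2, -5.0]
gripper_width: 0.006
gripper_force: 3.9
```

play_rows --commands "0 0 0.3 0 0 0;0 0 0.3 0 0 0;0 0 0.3 0 0 0;0 0 0.3 0 0 0;0 0 0.3 0 0 0;0 0 0 0 0 0"

```text
time_s: 12.45
tcp_pos: [0.5583, -0.241, 0.1085]
ee_rot: [[-0.421, -0.086, 0.903], [-0.039, 0.996, 0.077], [-0.906, -0.002, -0.423]]
wrist_force: [-4.0, -1.6, -2.2]
gripper_width: 0.002
gripper_force: 1.9
```

play_rows --commands "0 0 0.4 0 0 0;0 0 0.4 0 0 0;0 0 0.4 0 0 0;0 0 0.4 0 0 0;0 0 0.4 0 0 0;0 0 0.4 0 0 0;0 0 0.4 0 0 0;0 0 0.4 0 0 0;0 0 0.3 0 0 0;0 0 0.3 0 0 0;0 0 0 0 0 0"

```text
time_s: 13.55
tcp_pos: [0.5594, -0.2398, 0.224]
ee_rot: [[-0.417, -0.089, 0.904], [-0.039, 0.996, 0.08], [-0.908, -0.002, -0.419]]
wrist_force: [0.3, 0.2, 1.0]
gripper_width: 0.0
gripper_force: 0.0
```

Run:
```python
from h import *
im,d=cap('scene','s2.png');im2,d2=cap('top')
W=world('scene',d)
np.save('/tmp/W.npy',W)
a=cv2.resize(im,(480,360));b=cv2.resize(im[170:330,330:450],(270,360),interpolation=2)
cv2.imwrite('pics/v2.png',np.hstack([a,b]))
W2=world('top',d2);v,u=np.mgrid[:480,:640]
for z0 in np.arange(.12,.34,.02):
    m=(abs(W2[...,2]-z0)<.01)&(u>360)&(u<500)&(v>225)&(v<330); print(z0.round(2),m.sum())
```

```text
0.12 43
0.14 56
0.16 75
0.18 42
0.2 41
0.22 53
0.24 1120
0.26 2998
0.28 1212
0.3 1518
0.32 323
0.34 312
```

View pics/v2.png

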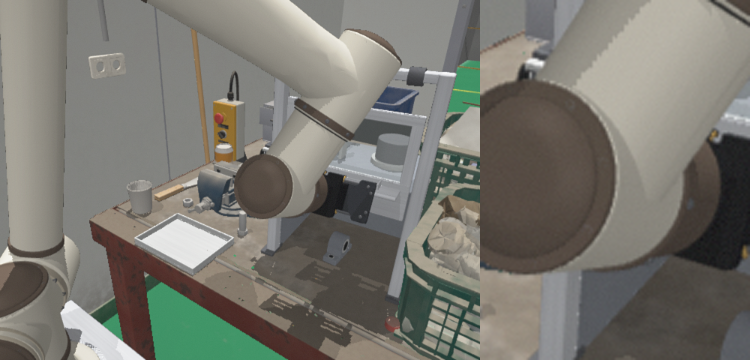

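The shutter is partly up and the block is now visible under it at scene (453,329), but the arm hides the pointer in this view. I'll read the lip height from the top view.

Run:
```python
from h import *
z=np.load('/tmp/top.npz');W=world('top',z['d']);v,u=np.mgrid[:480,:640]
H=(W-[.698,-.232,0])@np.array([[.9965,-.0834,0],[.0834,.9965,0],[0,0,1]])
m=(H[...,0]>-.165)&(H[...,0]<-.135)&(abs(H[...,1])<.115)&(H[...,2]<.34)
for y in np.arange(-.11,.12,.03):
    k=m&(abs(H[...,1]-y)<.012);print(y.round(2),k.sum(),np.percentile(H[k][:,2],[10,50,90]).round(3) if k.any() else '')
# pointer area: left of shutter, y_h .12-.17, in front
k=(H[...,0]>-.2)&(H[...,0]<-.12)&(H[...,1]>.115)&(H[...,1]<.2)&(H[...,2]>.15)&(H[...,2]<.35)
hh=H[k];i=np.argsort(hh[:,1]);print(np.c_[u[k],v[k]][i][::6].tolist());print(hh[i][::6].round(3).tolist())
cv2.imwrite('pics/t2.png',cv2.resize(z['im'][215:335,340:500],(800,600),interpolation=2))
```

```text
-0.11 149 [-0.002  0.254  0.258]
-0.08 155 [0.251 0.256 0.262]
-0.05 144 [0.251 0.255 0.259]
-0.02 146 [0.253 0.256 0.259]
0.01 210 [-0.003  0.254  0.258]
0.04 194 [-0.003  0.254  0.258]
0.07 225 [-0.005  0.253  0.259]
0.1 243 [-0.003  0.252  0.257]
[[388, 265], [393, 253], [386, 283], [386, 280], [387, 269], [385, 268], [387, 266], [385, 284], [390, 257], [385, 280], [386, 268], [386, 266], [386, 265], [384, 267], [389, 256], [389, 255], [384, 265], [383, 270], [383, 268], [387, 256], [382, 272], [386, 257], [382, 265], [385, 258], [386, 255], [381, 268], [384, 258], [380, 271], [380, 270], [380, 265], [381, 262], [385, 252], [378, 268], [380, 263], [378, 267], [380, 261], [377, 268], [376, 272], [380, 257], [373, 273], [372, 275], [373, 272], [378, 259], [374, 268], [378, 257], [373, 269], [374, 266], [370, 275], [371, 272], [370, 274], [371, 270], [375, 259], [375, 258], [375, 256], [374, 258], [370, 272], [371, 269], [373, 258], [371, 263], [372, 259], [373, 256], [370, 265], [368, 272], [372, 256], [372, 255], [371, 257], [367, 271], [367, 270], [368, 268], [366, 272], [370, 255
[... 1992 characters left out ...]
, 0.243], [-0.132, 0.162, 0.341], [-0.147, 0.163, 0.284], [-0.121, 0.163, 0.286], [-0.125, 0.164, 0.346], [-0.147, 0.164, 0.241], [-0.143, 0.165, 0.243], [-0.142, 0.166, 0.287], [-0.133, 0.167, 0.287], [-0.128, 0.167, 0.288], [-0.122, 0.168, 0.288], [-0.146, 0.169, 0.244], [-0.132, 0.169, 0.293], [-0.142, 0.17, 0.288], [-0.136, 0.171, 0.288], [-0.149, 0.171, 0.286], [-0.125, 0.172, 0.291], [-0.137, 0.173, 0.293], [-0.13, 0.174, 0.289], [-0.139, 0.174, 0.282], [-0.147, 0.176, 0.246], [-0.139, 0.176, 0.24], [-0.142, 0.176, 0.284], [-0.136, 0.177, 0.256], [-0.128, 0.178, 0.281], [-0.136, 0.178, 0.264], [-0.122, 0.186, 0.26], [-0.127, 0.19, 0.269], [-0.126, 0.193, 0.273], [-0.124, 0.195, 0.272]]
```

View pics/t2.png

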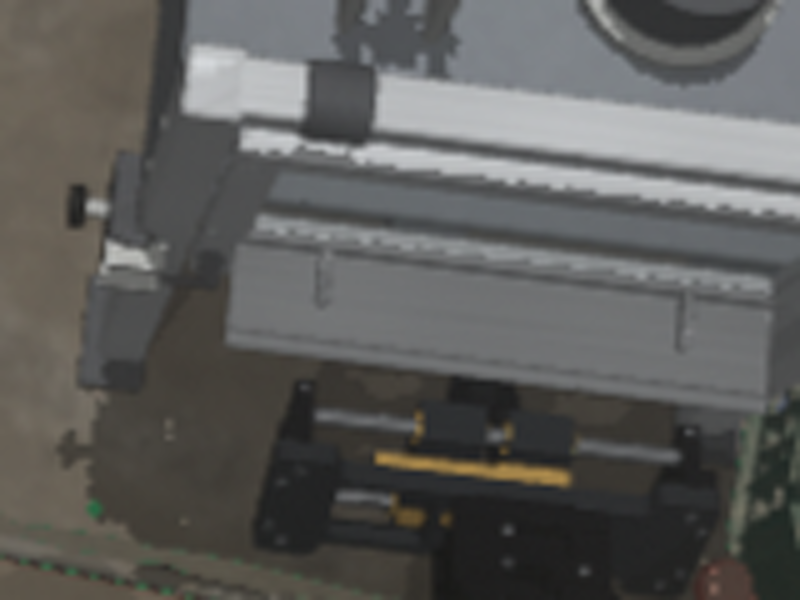

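The top view shows the lip at rows 230–400 of the crop, top surface at z ≈ 0.255, so the shutter reads about 0.18. The pointer, near crop (205,265), is still below the lower bar. The bar tops read 0.2445 and 0.2885, so about 32 mm of lift remains.

play_rows --commands "0 0 0.13 0 0 0;0 0 0.13 0 0 0;0 0 0.13 0 0 0;0 0 0.13 0 0 0;0 0 0.13 0 0 0;0 0 0.13 0 0 0;0 0 0.13 0 0 0;0 0 0.13 0 0 0;0 0 0 0 0 0;0 0 0 0 0 0;0 0 0 0 0 0"

```text
time_s: 14.75
tcp_pos: [0.5593, -0.2418, 0.2529]
ee_rot: [[-0.421, -0.084, 0.903], [-0.037, 0.996, 0.076], [-0.906, -0.002, -0.423]]
wrist_force: [0.1, -0.4, 0.2]
gripper_width: 0.006
gripper_force: 0.1
```

```bash
cat > lip.py <<'E'
from h import *
def lip():
    im,d=cap('top');W=world('top',d);v,u=np.mgrid[:480,:640]
    H=(W-[.698,-.232,0])@np.array([[.9965,-.0834,0],[.0834,.9965,0],[0,0,1]])
    m=(H[...,0]>-.165)&(H[...,0]<-.135)&(abs(H[...,1])<.115)&(H[...,2]<.34)&(H[...,2]>.15)
    k=(H[...,0]>-.15)&(H[...,0]<-.128)&(H[...,1]>.122)&(H[...,1]<.132)&(H[...,2]>.2)&(H[...,2]<.3)
    print('lip top',np.median(H[m][:,2]),m.sum(),'shutter',np.median(H[m][:,2])-.0755,'pointer',np.median(H[k][:,2]),k.sum())
if __name__=='__main__': lip();print(r.sense()['tcp_pos'])
E
python3 lip.py
```

```text
lip top 0.28358157419456 1408 shutter 0.20808157419455997 pointer 0.25997987078744167 25
[ 0.55935413 -0.24181615  0.2527845 ]
```

play_rows --commands "0 0 0.07 0 0 0;0 0 0.07 0 0 0;0 0 0 0 0 0;0 0 0 0 0 0;0 0 -0.2 0 0 0;0 0 -0.5 0 0 0;0 0 -0.5 0 0 0;-0.8 -0.07 -0.5 0 0 0;-0.9 -0.08 -0.9 0 0 0;-0.9 -0.08 -0.9 0 0 0;-0.9 -0.08 -0.9 0 0 0;-0.5 -0.04 -0.9 0 0 0;0 0 -0.5 0 0 0;0 0 0 0 0 0"

```text
time_s: 16.2
tcp_pos: [0.4383, -0.2522, 0.08]
ee_rot: [[-0.425, -0.082, 0.902], [-0.031, 0.997, 0.077], [-0.905, 0.004, -0.426]]
wrist_force: [-0.9, -0.4, 0.0]
gripper_width: 0.006
gripper_force: 0.0
```

Run:
```python
from lip import *
lip()
im,d=cap('scene');W=world('scene',d);v,u=np.mgrid[:480,:640]
H=(W-[.698,-.232,0])@np.array([[.9965,-.0834,0],[.0834,.9965,0],[0,0,1]])
k=(H[...,0]>-.115)&(H[...,0]<.03)&(abs(H[...,1])<.12)&(H[...,2]>.006)&(H[...,2]<.075)&(u>400)&(u<520)&(v>270)
hh=H[k];print(k.sum(),[(a,hh[(hh[:,2]>a)&(hh[:,2]<a+.01)][:,:2].min(0).round(3),hh[(hh[:,2]>a)&(hh[:,2]<a+.01)][:,:2].max(0).round(3)) for a in (.006,.016,.03,.04,.05,.058) if ((hh[:,2]>a)&(hh[:,2]<a+.01)).any()])
np.save('/tmp/blk.npy',np.c_[hh,u[k],v[k]])
a=cv2.resize(im[270:400,380:540],(480,390),interpolation=2);b=cv2.resize(im,(320,240))
cv2.imwrite('pics/v3.png',np.hstack([a,cv2.copyMakeBorder(b,0,150,0,0,0)]))
s=r.sense();print(s['joints'].round(1),s['tcp_pos'],s['time_s'])
```

```text
lip top 0.2867623444983397 1412 shutter 0.2112623444983397 pointer 0.26477747466477636 25
0 []
[-63.1  28.  -34.5 -97.2 -57.8  59.6] [ 0.43922786 -0.25229717  0.08229333] 16.3
```

View pics/v3.png

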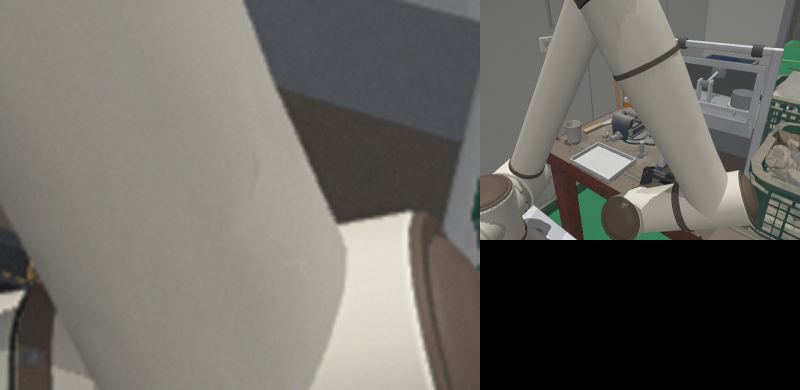

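The arm now hides the block, so I'll use the frame taken during the lift, where the block was visible at about (453,329).

Run:
```python
from h import *
W=np.load('/tmp/W.npy');im=cv2.imread('pics/s2.png');v,u=np.mgrid[:480,:640]
H=(W-[.698,-.232,0])@np.array([[.9965,-.0834,0],[.0834,.9965,0],[0,0,1]])
k=(H[...,0]>-.13)&(H[...,0]<.03)&(abs(H[...,1])<.12)&(H[...,2]>.008)&(H[...,2]<.08)&(u>400)&(u<520)&(v>290)
hh=H[k];print(k.sum())
for a in (.006,.012,.02,.03,.04,.05,.058):
    q=hh[(hh[:,2]>a)&(hh[:,2]<a+.01)]
    if len(q): print(a,len(q),q[:,:2].min(0).round(3),q[:,:2].max(0).round(3),q[:,:2].mean(0).round(3))
t=hh[(hh[:,2]>.05)];print('top',cv2.minAreaRect(t[:,:2].astype(np.float32)))
f=hh[(hh[:,2]<.019)];print('foot',cv2.minAreaRect(f[:,:2].astype(np.float32)))
cv2.imwrite('pics/v4.png',cv2.resize(im[295:365,405:505],(800,560),interpolation=2))
D=np.load('/tmp/top.npz');
from h import world
T=world('top',D['d']);vv,uu=np.mgrid[:480,:640]
m=(T[...,0]>.3)&(T[...,0]<.58)&(T[...,1]<-.41)&(T[...,1]>-.6)&(T[...,2]>.05)&(uu>478);print('crate',m.sum(),T[m][:,:2].min(0),T[m].max(0))
from ik import *
print([p.round(3) for p in pts(r.sense()['joints'][:5])[1:4]])
```

```text
1042
0.006 151 [-0.1   -0.019] [-0.007  0.027] [-0.075 -0.002]
0.012 279 [-0.1   -0.018] [-0.006  0.027] [-0.077  0.002]
0.02 129 [-0.089 -0.017] [-0.025  0.025] [-0.068  0.   ]
0.03 128 [-0.079 -0.016] [-0.026  0.024] [-0.068  0.   ]
0.04 149 [-0.077 -0.016] [-0.026  0.024] [-0.067  0.   ]
0.05 180 [-0.076 -0.016] [-0.034  0.023] [-0.063  0.002]
0.058 193 [-0.072 -0.015] [-0.034  0.023] [-0.053  0.004]
top ((-0.05360778421163559, 0.004063775762915611), (0.03700358793139458, 0.04358671233057976), 83.99330139160156)
foot ((-0.051775332540273666, 0.004016987979412079), (0.0373331755399704, 0.0955844521522522), 83.93756103515625)
crate 4736 [ 0.44267182 -0.59998341] [ 0.57998546 -0.41006092  0.22930423]
[array([ 0.12 , -0.236,  0.659]), array([ 0.208, -0.409,  0.286]), array([ 0.162, -0.276,  0.213])]
```

View pics/v4.png

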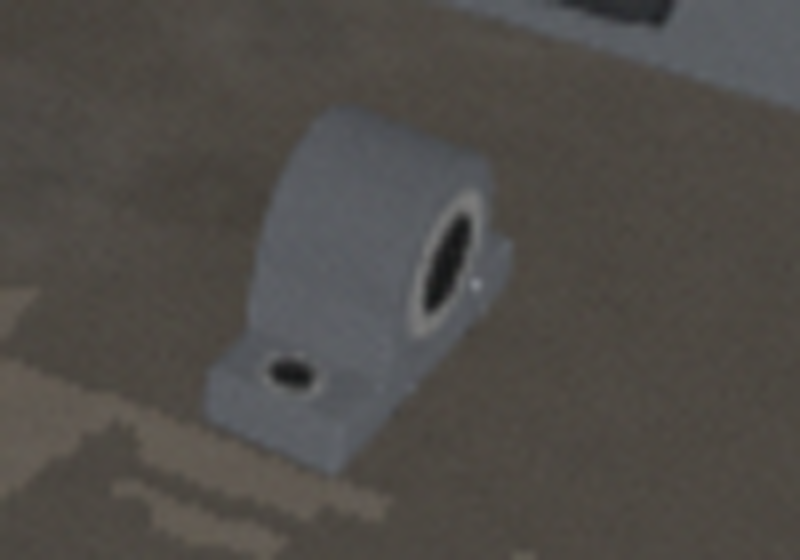

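The crop shows the block upright with its long axis into the hood. The measured centre is hood (−0.052, 0.004), with yaw about −6° relative to the hood.

```bash
cat > tgt.py <<'E'
from plan import *
BY=np.radians(-6);PT=np.radians(25)
R1=Rt(BY,PT);B=world([-.052,.004,.034]);G=B+.019*R1[:,2]
a=np.array([np.cos(PSI+BY),np.sin(PSI+BY),0]);PRE=G-.15*a
E
python3 - <<'E'
from tgt import *
from station import r
st=r.sense();R0=np.array(st['ee_rot']);p0=np.array(st['tcp_pos']);print(p0,PRE,G)
path(p0,R0,PRE,R1,6,st['joints'])
path(PRE,R1,G,R1,6,st['joints'])
q,e=ik(G,R1[:,2],st['joints'][:5]);print(q,e,clear(q,.21));print([p.round(3) for p in pts(q)[1:4]])
E
```

```text
[ 0.43922786 -0.25229717  0.08229333] [ 0.51309731 -0.22953323  0.02597025] [ 0.66306353 -0.23271621  0.02597025]
shift units [ 2.46  0.76 -1.88] turn units [ 0.   -0.01 -0.71]
[[ -62   30  -35 -101  -57  -63    0   20   10]
 [ -61   32  -36 -104  -57  -66    0   19    9]
 [ -60   34  -36 -108  -57  -69    0   17    8]
 [ -59   35  -37 -111  -57  -72    0   16    7]
 [ -58   37  -37 -115  -58  -75    0   14    6]
 [ -57   39  -38 -118  -58  -77    0   13    5]]
shift units [ 5.   -0.11  0.  ] turn units [0. 0. 0.]
[[ -54   39  -36 -120  -57  -75    0   10    5]
 [ -51   39  -33 -122  -55  -74    0    8    5]
 [ -49   39  -31 -123  -53  -72    0    5    5]
 [ -47   40  -28 -124  -51  -70    0    3    5]
 [ -44   40  -26 -125  -49  -68    0    1    5]
 [ -42   40  -23 -125  -47  -66    0   -1    5]]
[ -42.31657104   40.49086215  -23.01365112 -125.35354084  -46.92817693] 9.281882490990225e-13 (np.float64(0.07643583833403347), np.float64(0.04957724971078773))
[array([ 0.271, -0.247,  0.59 ]), array([ 0.41 , -0.373,  0.213]), array([ 0.386, -0.227,  0.155])]
```

Run:
```python
from tgt import *
import h
from station import r
from scipy.spatial import cKDTree
T=[]
for n in ('top','scene'):
    D=np.load('/tmp/%s.npz'%n) if n=='top' else None
    if n=='top': W=h.world('top',D['d'])
    else: W=np.load('/tmp/Wscene.npy')
    m=(W[...,0]>.3)&(W[...,0]<.75)&(W[...,1]<-.405)&(W[...,1]>-.7)&(W[...,2]>.03)&(W[...,2]<.4);T.append(W[m])
T=np.vstack(T);np.save('/tmp/crate.npy',T)
for x in np.arange(.42,.62,.03):
    q=T[abs(T[:,0]-x)<.015]
    if len(q): print(x.round(2),len(q),'ymax',np.percentile(q[:,1],98).round(3),'z',np.percentile(q[:,2],[5,95]).round(2))
tree=cKDTree(T)
def cd(q):
    P=pts(q);l=P[2]-P[3];l/=np.linalg.norm(l);X=np.vstack([np.linspace(P[1],P[2],12),np.linspace(P[3],P[2]+.04*l,10)]);return tree.query(X)[0].min()
st=r.sense();print('now',cd(st['joints'][:5]))
for pd in (20,25,30,35,40):
  for yw in (-10,-6,-2):
    Rr=Rt(np.radians(yw),np.radians(pd));g=B+.019*Rr[:,2];z=Rr[:,2]
    o=[]
    for bk in (.15,.1,.05,0):
        q,e=ik(g-bk*a,z,[-45,38,-30,-115,-50]);o.append('%.3f/%.3f'%(cd(q),clear(q,.211)[0]))
    print(pd,yw,o)
```

```text
0.45 6122 ymax -0.444 z [0.06 0.19]
0.48 6769 ymax -0.421 z [0.04 0.19]
0.51 3494 ymax -0.408 z [0.05 0.23]
0.54 2777 ymax -0.408 z [0.05 0.24]
0.57 4456 ymax -0.405 z [0.1  0.24]
0.6 2694 ymax -0.406 z [0.11 0.26]
now 0.25364585007570406
20 -10 ['0.245/0.175', '0.191/0.133', '0.138/0.096', '0.089/0.068']
20 -6 ['0.222/0.180', '0.168/0.140', '0.115/0.104', '0.065/0.078']
20 -2 ['0.199/0.186', '0.146/0.147', '0.094/0.113', '0.045/0.089']
25 -10 ['0.223/0.170', '0.169/0.128', '0.118/0.092', '0.074/0.066']
25 -6 ['0.201/0.176', '0.148/0.135', '0.099/0.101', '0.061/0.076']
25 -2 ['0.180/0.181', '0.129/0.142', '0.084/0.109', '0.057/0.073']
30 -10 ['0.201/0.164', '0.151/0.123', '0.110/0.088', '0.081/0.065']
30 -6 ['0.181/0.170', '0.135/0.130', '0.100/0.097', '0.083/0.050']
30 -2 ['0.165/0.175', '0.122/0.137', '0.096/0.090', '0.087/0.034']
35 -10 ['0.183/0.158', '0.144/0.118', '0.119/0.082', '0.113/0.023']
35 -6 ['0.169/0.164', '0.137/0.123', '0.121/0.066', '0.095/0.008']
35 -2 ['0.159/0.165', '0.134/0.109', '0.122/0.053', '0.081/-0.003']
40 -10 ['0.178/0.151', '0.157/0.095', '0.128/0.037', '0.094/-0.013']
40 -6 ['0.173/0.140', '0.159/0.083', '0.116/0.028', '0.092/-0.017']
40 -2 ['0.169/0.128', '0.152/0.073', '0.107/0.021', '0.090/-0.020']
```

```bash
sed -i 's/PT=np.radians(25)/PT=np.radians(30)/' tgt.py
cat > rel.py <<'E'
from tgt import *
from station import r
def rel(p1,R=R1):
    st=r.sense();R0=np.array(st['ee_rot']);p0=np.array(st['tcp_pos']);q,e=ik(p1,R[:,2],st['joints'][:5])
    print('from',p0.round(4),'to',p1.round(4),'units',((p1-p0)/.03).round(2),'turn',(Ro.from_matrix(R@R0.T).as_rotvec()/.15).round(2),'q',q.round(0),e.round(4))
E
python3 -c "
from rel import *
rel(PRE);rel(G)"
```

```text
from [ 0.4392 -0.2523  0.0823] to [ 0.5123 -0.2295  0.0245] units [ 2.44  0.76 -1.93] turn [-0.01  0.57 -0.71] q [ -54.   35.  -36. -116.  -50.] 0.0
from [ 0.4392 -0.2523  0.0823] to [ 0.6623 -0.2327  0.0245] units [ 7.44  0.65 -1.93] turn [-0.01  0.57 -0.71] q [ -40.   38.  -20. -120.  -38.] 0.0
```

play_rows --commands "0.3 0.09 -0.24 0 0.07 -0.09;0.3 0.09 -0.24 0 0.07 -0.09;0.3 0.09 -0.24 0 0.07 -0.09;0.3 0.09 -0.24 0 0.07 -0.09;0.3 0.1 -0.24 0 0.07 -0.09;0.3 0.1 -0.24 0 0.07 -0.09;0.3 0.1 -0.24 0 0.07 -0.09;0.3 0.1 -0.2 0 0.07 -0.09;0 0 0 0 0 0;0 0 0 0 0 0" --grip 87

```text
time_s: 17.3
tcp_pos: [0.5113, -0.2288, 0.0269]
ee_rot: [[-0.497, 0.021, 0.867], [0.01, 1.0, -0.018], [-0.868, -0.0, -0.497]]
wrist_force: [0.1, 0.6, -0.6]
gripper_width: 0.83
gripper_force: 0.0
```

```bash
python3 -c "
from rel import *
rel(G)"
```

```text
from [ 0.5113 -0.2288  0.0269] to [ 0.6623 -0.2327  0.0245] units [ 5.03 -0.13 -0.08] turn [ 0.    0.02 -0.  ] q [ -40.   38.  -20. -120.  -38.] 0.0
```

play_rows --commands "0.4 -0.01 0 0 0 0;0.4 -0.01 0 0 0 0;0.4 -0.01 0 0 0 0;0.4 -0.01 0 0 0 0;0.4 -0.01 0 0 0 0;0.4 -0.01 0 0 0 0;0.4 -0.01 0 0 0 0;0.4 -0.01 0 0 0 0;0.4 -0.01 0 0 0 0;0.4 -0.01 0 0 0 0;0.4 -0.01 0 0 0 0;0.4 -0.01 0 0 0 0;0.2 -0.01 -0.05 0 0 0;0 0 0 0 0 0;0 0 0 0 0 0"

```text
time_s: 18.8
tcp_pos: [0.6604, -0.2325, 0.0237]
ee_rot: [[-0.5, 0.023, 0.866], [0.013, 1.0, -0.018], [-0.866, 0.002, -0.5]]
wrist_force: [-1.2, -0.7, 0.2]
gripper_width: 0.995
gripper_force: 0.0
```

Run:
```python
from rel import *
rel(G)
import h
im,d=h.cap('scene');st=r.sense();print(st['wrist_force'],st['gripper_width'])
import cv2
a=cv2.resize(im[260:400,370:550],(540,420),interpolation=2);b=cv2.resize(im,(260,195))
cv2.imwrite('pics/v5.png',np.hstack([a,cv2.copyMakeBorder(b,0,225,0,0,0)]))
```

```text
from [ 0.6604 -0.2325  0.0237] to [ 0.6623 -0.2327  0.0245] units [ 0.06 -0.01  0.03] turn [-0.02  0.    0.01] q [ -40.   38.  -20. -120.  -38.] 0.0
[-0.85388288 -0.59832017 -0.42239958] 1.001964879534804
```

View pics/v5.png

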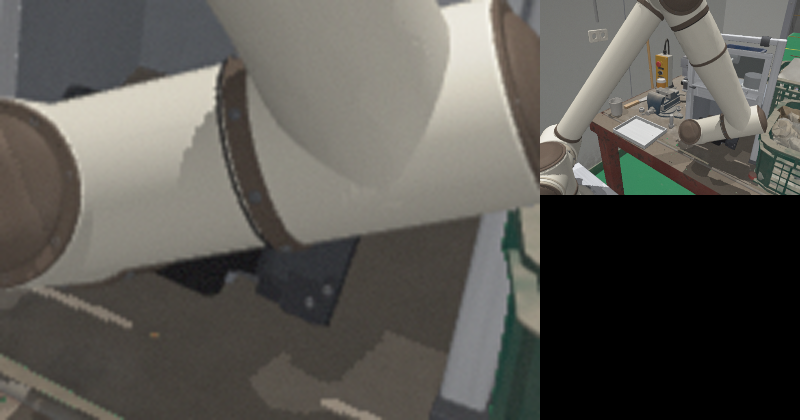

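The arm hides the block again. The tool is at the grasp pose with no contact force and the fingers fully open, so I'll close on it.

play_rows --commands "0 0 0 0 0 0;0 0 0 0 0 0;0 0 0 0 0 0;0 0 0 0 0 0;0 0 0 0 0 0;0 0 0 0 0 0;0 0 0 0 0 0;0 0 0 0 0 0;0 0 0 0 0 0;0 0 0 0 0 0" --grip 20

```text
time_s: 19.85
tcp_pos: [0.6607, -0.2328, 0.0242]
ee_rot: [[-0.499, 0.023, 0.866], [0.013, 1.0, -0.019], [-0.867, 0.002, -0.499]]
wrist_force: [-0.9, 0.4, 0.3]
gripper_width: 0.415
gripper_force: 30.0
```

play_rows --commands "0 0 0.2 0 0 0;0 0 0.25 0 0 0;0 0 0.25 0 0 0;0 0 0 0 0 0;-0.3 0.01 0 0 0 0;-0.4 0.01 0 0 0 0;-0.4 0.01 0 0 0 0;-0.4 0.01 0 0 0 0;-0.4 0.01 0 0 0 0;-0.4 0.01 0 0 0 0;-0.4 0.01 0 0 0 0;-0.4 0.01 0 0 0 0;-0.4 0.01 0 0 0 0;-0.4 0.01 0 0 0 0;-0.4 0.01 0 0 0 0;-0.4 0.01 0 0 0 0;-0.4 0.01 0 0 0 0;-0.4 0.01 0 0 0 0;-0.4 0.01 0 0 0 0;0 0 0 0 0 0"

```text
time_s: 21.85
tcp_pos: [0.4821, -0.2282, 0.0447]
ee_rot: [[-0.5, 0.024, 0.866], [0.015, 1.0, -0.019], [-0.866, 0.003, -0.5]]
wrist_force: [-0.3, -0.8, -4.0]
gripper_width: 0.41
gripper_force: 30.0
```

Run:
```python
from rel import *
import lip; lip.lip()
st=r.sense();print(st['tcp_pos'],st['joints'].round(0),st['wrist_force'],st['gripper_width'],st['gripper_force'])
c=np.array([.441,.107,.039])
for yd in range(-90,100,15):
    R=Rt(np.radians(yd)-PSI,np.radians(30));p=c+.019*R[:,2]
    for dz in (0,.12):
        q,e=ik(p+[0,0,dz],R[:,2],st['joints'][:5]);P=pts(q)
        M=chain(list(q)+[0],s)[5]@C0;cc=M.T@R;q6=np.degrees(np.arctan2(cc[0,1],cc[0,0]))
        print(yd,dz,'e%.3f'%e,q.round(0),'j6~',q6.round(0),'F',P[2].round(2),'W',P[3].round(2))
```

```text
lip top 0.2867234392547245 1412 shutter 0.21122343925472448 pointer 0.266516078363483 26
[ 0.48313999 -0.2286372   0.04511801] [ -56.   31.  -38. -111.  -50.   67.] [ 1.16044011 -1.02718844 -4.92848851] 0.4142914954992737 29.986446216114473
-90 0 e0.000 [ 52.  42. -36.  35. -69.] j6~ 97.0 F [0.28 0.37 0.16] W [0.44 0.36 0.18]
-90 0.12 e0.000 [ 53.  31. -33.  32. -81.] j6~ 106.0 F [0.29 0.38 0.27] W [0.44 0.36 0.3 ]
-75 0 e0.000 [ 54.  39. -47.  49. -62.] j6~ 93.0 F [0.22 0.31 0.18] W [0.38 0.35 0.18]
-75 0.12 e0.000 [ 56.  27. -44.  43. -74.] j6~ 105.0 F [0.22 0.33 0.27] W [0.38 0.35 0.3 ]
-60 0 e0.000 [ 52.  36. -58.  70. -58.] j6~ 85.0 F [0.18 0.24 0.2 ] W [0.32 0.32 0.18]
-60 0.12 e0.000 [ 56.  23. -54.  58. -66.] j6~ 103.0 F [0.17 0.26 0.27] W [0.32 0.32 0.3 ]
-45 0 e0.130 [ 49.  36. -61.  82. -59.] j6~ 86.0 F [0.18 0.21 0.2 ] W [0.3  0.32 0.18]
-45 0.12 e0.055 [ 53.  19. -61.  74. -62.] j6~ 103.0 F [0.15 0.2  0.28] W [0.28 0.29 0.31]
-30 0 e0.308 [ 46.  34. -61.  90. -58.] j6~ 92.0 F [0.19 0.2  0.21] W [0.3  0.31 0.19]
-30 0.12 e0.225 [ 49.  15. -61.  80. -57.] j6~ 113.0 F [0.16
[... 853 characters left out ...]
 F [ 0.39 -0.16  0.22] W [ 0.27 -0.07  0.18]
45 0.12 e0.000 [-14.  10. -36. -88. -48.] j6~ 37.0 F [ 0.38 -0.09  0.41] W [ 0.27 -0.07  0.3 ]
60 0 e0.000 [-18.  33. -33. -88. -58.] j6~ 62.0 F [ 0.46 -0.15  0.25] W [ 0.32 -0.11  0.18]
60 0.12 e0.000 [-13.  14. -30. -78. -58.] j6~ 36.0 F [ 0.43 -0.1   0.41] W [ 0.32 -0.11  0.3 ]
75 0 e0.000 [-14.  35. -25. -75. -64.] j6~ 56.0 F [ 0.52 -0.12  0.26] W [ 0.38 -0.13  0.18]
75 0.12 e0.000 [-11.  19. -23. -69. -68.] j6~ 37.0 F [ 0.49 -0.1   0.41] W [ 0.38 -0.13  0.3 ]
90 0 e0.000 [ -9.  37. -19. -65. -71.] j6~ 54.0 F [ 0.57 -0.09  0.26] W [ 0.44 -0.14  0.18]
90 0.12 e0.000 [ -8.  23. -17. -62. -77.] j6~ 39.0 F [ 0.54 -0.08  0.41] W [ 0.44 -0.14  0.3 ]
```

Run:
```python
from rel import *
st=r.sense();R0=np.array(st['ee_rot']);p0=np.array(st['tcp_pos'])
z=lambda R:R[:,2]
RB=Rt(np.radians(45)-PSI,np.radians(30));PB=np.array([.441,.107,.159])+.019*z(RB)
RA=Ro.from_rotvec([0,0,.3]).as_matrix()@R0
pA=np.array([.47,-.2,.165])
path(p0,R0,pA,RA,6,st['joints']);path(pA,RA,PB,RB,12,[-30,10,-35,-90,-40]);print(PB)
```

```text
shift units [-0.44  0.95  4.  ] turn units [ 0. -0.  2.]
[[ -55   27  -36 -106  -48  -59    0   17   10]
 [ -53   24  -34 -100  -48  -52    0   18   12]
 [ -51   21  -32  -94  -48  -46    0   19   14]
 [ -50   18  -31  -89  -49  -40    0   20   16]
 [ -49   15  -29  -85  -50  -34    0   20   18]
 [ -47   13  -27  -81  -52  -30    0   20   20]]
shift units [-0.58 10.62 -0.52] turn units [-0.02 -0.    3.4 ]
[[-46  12 -29 -81 -52 -31   0  20  20]
 [-41  11 -31 -82 -52 -32   0  18  20]
 [-36  10 -33 -83 -52 -34   0  17  20]
 [-30  10 -35 -84 -51 -35   0  16  19]
 [-24  10 -36 -86 -50 -36   0  14  19]
 [-17  10 -36 -87 -48 -37   0  12  19]]
[0.45263508 0.11863508 0.1495    ]
```

play_rows --commands "-0.06 0.12 0.5 0 0 0.25;-0.06 0.12 0.5 0 0 0.25;-0.06 0.12 0.5 0 0 0.25;-0.06 0.12 0.5 0 0 0.25;-0.05 0.12 0.5 0 0 0.25;-0.05 0.12 0.5 0 0 0.25;-0.05 0.12 0.5 0 0 0.25;-0.05 0.12 0.5 0 0 0.25;0 0 0 0 0 0"

```text
time_s: 22.8
tcp_pos: [0.4716, -0.1993, 0.1676]
ee_rot: [[-0.476, -0.276, 0.835], [-0.139, 0.961, 0.239], [-0.868, -0.002, -0.496]]
wrist_force: [0.8, -0.4, -4.8]
gripper_width: 0.414
gripper_force: 30.0
```

play_rows --commands "-0.03 0.3 -0.03 0 0 0.17;-0.03 0.5 -0.03 0 0 0.17;-0.03 0.55 -0.03 0 0 0.17;-0.03 0.55 -0.03 0 0 0.17;-0.03 0.55 -0.03 0 0 0.17;-0.03 0.55 -0.03 0 0 0.17;-0.03 0.55 -0.03 0 0 0.17;-0.03 0.55 -0.03 0 0 0.17;-0.03 0.55 -0.03 0 0 0.17;-0.03 0.55 -0.03 0 0 0.17;-0.03 0.55 -0.03 0 0 0.17;-0.03 0.55 -0.03 0 0 0.17;-0.03 0.55 -0.03 0 0 0.17;-0.03 0.55 -0.03 0 0 0.17;-0.03 0.55 -0.03 0 0 0.17;-0.03 0.55 -0.03 0 0 0.17;-0.03 0.55 -0.03 0 0 0.17;-0.03 0.55 -0.03 0 0 0.17;-0.03 0.55 -0.03 0 0 0.17;-0.03 0.5 -0.03 0 0 0.17"

```text
time_s: 24.8
tcp_pos: [0.4522, 0.1214, 0.1471]
ee_rot: [[-0.353, -0.71, 0.61], [-0.353, 0.704, 0.616], [-0.867, 0.002, -0.499]]
wrist_force: [-0.1, 0.5, -3.8]
gripper_width: 0.412
gripper_force: 30.0
```

play_rows --commands "0 0 0 0 0 0;0 0 0 0 0 0;0 0 0 0 0 0"

```text
time_s: 25.1
tcp_pos: [0.4525, 0.1198, 0.1471]
ee_rot: [[-0.353, -0.708, 0.611], [-0.353, 0.706, 0.614], [-0.866, 0.002, -0.499]]
wrist_force: [0.2, 0.3, -4.2]
gripper_width: 0.416
gripper_force: 30.0
```

Run:
```python
from rel import *
import lip,h,cv2
lip.lip()
RB=Rt(np.radians(45)-PSI,np.radians(30));rel(np.array([.441,.107,.039])+.019*RB[:,2],RB)
D=np.load('/tmp/top.npz');T=h.world('top',D['d']);v,u=np.mgrid[:480,:640]
st=r.sense();print(st['wrist_force'],st['gripper_width'])
im,d=h.cap('scene')
a=cv2.resize(im[220:380,150:350],(500,400),interpolation=2);b=cv2.resize(D['im'][230:350,200:380],(300,200))
cv2.imwrite('pics/v6.png',np.hstack([a,cv2.copyMakeBorder(b,0,200,0,0,0)]))
W=h.world('scene',d);np.save('/tmp/Ws6.npy',W)
```

```text
lip top 0.2866114831786311 1425 shutter 0.2111114831786311 pointer 0.26576910050544655 24
from [0.4526 0.1197 0.1471] to [0.4526 0.1186 0.0295] units [ 0.   -0.04 -3.92] turn [-0.01 -0.   -0.01] q [ -22.   34.  -41. -104.  -55.] 0.0
[-0.1747467  -0.02387481 -4.30190577] 0.4126201107103128
```

View pics/v6.png

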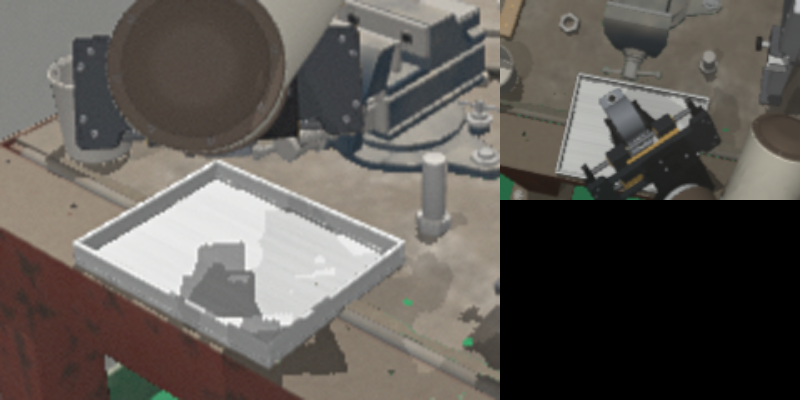

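The block is held over the tray, and the cup and bolt are undisturbed. I'll lower it now.

play_rows --commands "0 0 -0.4 0 0 0;0 0 -0.4 0 0 0;0 0 -0.4 0 0 0;0 0 -0.4 0 0 0;0 0 -0.4 0 0 0;0 0 -0.4 0 0 0;0 0 -0.4 0 0 0;0 0 -0.4 0 0 0;0 0 -0.35 0 0 0;0 0 -0.2 0 0 0;0 0 -0.05 0 0 0;0 0 0 0 0 0;0 0 0 0 0 0"

```text
time_s: 26.5
tcp_pos: [0.4531, 0.1196, 0.0334]
ee_rot: [[-0.353, -0.708, 0.612], [-0.353, 0.706, 0.614], [-0.867, 0.001, -0.499]]
wrist_force: [0.1, 0.5, -4.2]
gripper_width: 0.407
gripper_force: 30.0
```

play_rows --commands "0 0 -0.03 0 0 0;0 0 -0.03 0 0 0;0 0 0 0 0 0"

```text
time_s: 26.8
tcp_pos: [0.4526, 0.12, 0.0315]
ee_rot: [[-0.353, -0.708, 0.611], [-0.352, 0.706, 0.614], [-0.867, 0.002, -0.499]]
wrist_force: [0.2, 0.3, -4.0]
gripper_width: 0.413
gripper_force: 30.0
```

play_rows --commands "0 0 -0.03 0 0 0;0 0 -0.03 0 0 0;0 0 0 0 0 0"

```text
time_s: 27.1
tcp_pos: [0.4525, 0.12, 0.0294]
ee_rot: [[-0.354, -0.708, 0.611], [-0.352, 0.706, 0.615], [-0.867, 0.002, -0.499]]
wrist_force: [-0.4, -0.1, -3.4]
gripper_width: 0.41
gripper_force: 30.0
```

play_rows --commands "0 0 -0.03 0 0 0;0 0 -0.03 0 0 0;0 0 0 0 0 0"

```text
time_s: 27.4
tcp_pos: [0.4526, 0.1201, 0.0281]
ee_rot: [[-0.353, -0.708, 0.611], [-0.351, 0.706, 0.615], [-0.867, 0.002, -0.498]]
wrist_force: [-0.5, -0.4, -0.3]
gripper_width: 0.41
gripper_force: 30.0
```

play_rows --commands "0 0 -0.02 0 0 0;0 0 0 0 0 0;0 0 0 0 0 0"

```text
time_s: 27.7
tcp_pos: [0.4526, 0.1202, 0.0281]
ee_rot: [[-0.352, -0.709, 0.612], [-0.351, 0.706, 0.615], [-0.868, 0.002, -0.497]]
wrist_force: [-3.1, -3.2, 4.7]
gripper_width: 0.41
gripper_force: 30.0
```

play_rows --commands "0 0 0 0 0 0;0 0 0 0 0 0;0 0 0 0 0 0;0 0 0 0 0 0;0 0 0 0 0 0;0 0 0 0 0 0;0 0 0 0 0 0;-0.2 -0.2 0.16 0 0 0;-0.3 -0.3 0.25 0 0 0;-0.3 -0.3 0.25 0 0 0;-0.3 -0.3 0.25 0 0 0;-0.3 -0.3 0.3 0 0 0;-0.3 -0.3 0.4 0 0 0;-0.3 -0.3 0.4 0 0 0;-0.2 -0.3 0.5 0 0 0;0 -0.3 0.6 0 0 0;0 -0.3 0.6 0 0 0;0 -0.3 0.6 0 0 0;0 0 0 0 0 0;0 0 0 0 0 0" --grip 72

```text
time_s: 29.7
tcp_pos: [0.386, 0.0241, 0.1566]
ee_rot: [[-0.353, -0.708, 0.612], [-0.353, 0.706, 0.614], [-0.867, 0.001, -0.499]]
wrist_force: [-0.4, -0.1, 0.2]
gripper_width: 0.828
gripper_force: 0.0
```

Run:
```python
from h import *
import lip
lip.lip()
D=np.load('/tmp/top.npz');T=world('top',D['d']);v,u=np.mgrid[:480,:640]
A=np.array([.441,.107,0])
for a in (.012,.025,.045,.055,.063):
    m=(abs(T[...,0]-.441)<.068)&(abs(T[...,1]-.107)<.09)&(T[...,2]>a)&(T[...,2]<a+.012);q=T[m]
    if len(q)>5: print(a,len(q),cv2.minAreaRect(q[:,:2].astype(np.float32)))
m=(T[...,2]>.072)&(T[...,2]<.09)&(u>170)&(u<220)&(v>245)&(v<300); print('cup',T[m][:,:2].min(0),T[m][:,:2].max(0))
m=(T[...,2]>.058)&(T[...,2]<.075)&(u>312)&(u<338)&(v>255)&(v<280); print('bolt',np.median(T[m],0))
im,d=cap('scene')
s=r.sense();print(s['time_s'],s['tcp_pos'],s['wrist_force'])
a=cv2.resize(im[200:390,140:380],(480,380),interpolation=2);b=cv2.resize(D['im'][220:355,170:330],(320,270))
cv2.imwrite('pics/v7.png',np.hstack([a,cv2.copyMakeBorder(b,0,110,0,0,0)]))
```

```text
lip top 0.28668453980049974 1412 shutter 0.21118453980049973 pointer 0.26465467714838264 22
0.012 221 ((0.44261443614959717, 0.1093754768371582), (0.1300269216299057, 0.17174744606018066), 2.92413592338562)
0.025 20 ((0.43795233964920044, 0.11763057112693787), (0.08101557940244675, 0.028198769316077232), 58.31468200683594)
0.045 79 ((0.443913072347641, 0.11283174157142639), (0.052967023104429245, 0.036411553621292114), 44.47439193725586)
0.055 209 ((0.44491440057754517, 0.1135074645280838), (0.04523017257452011, 0.0357431024312973), 46.336822509765625)
0.063 90 ((0.4459632635116577, 0.11427579820156097), (0.03241462633013725, 0.03535640984773636), 42.53285217285156)
cup [0.45629997 0.30420931] [0.53037233 0.37745106]
bolt [0.57779537 0.01812601 0.0658407 ]
29.8 [0.38578751 0.02438968 0.15574719] [-0.18367528  0.34244544 -0.61068575]
```

The measurements agree with a finished job. The block is upright at the tray centre, with its top at about 66 mm (62 mm block plus 4 mm floor). The pointer is mid-gap, the cup and bolt haven't moved, and the arm is clear.

```bash
python3 -c "
from station import r
print(r.finish_job())"
```

```text
the job is handed in; nothing more can be done
None
```

The job is handed in at about 30 s of the 72 s: the shutter stays up by itself with its pointer between the clamp bars, the bearing block stands upright in the tray, the cup and bolt measured unmoved, and the arm never went near the scraper, whose position I did not re-measure.

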